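Set out the thread ring gauges by size on the gauge stand

ROBOT

A 7-joint arm with a two-finger parallel gripper is mounted at the origin on the work surface. World frame = base frame: x ahead of the robot, y to its left, z up, the work surface at z = 0. Lengths are in m, angles in rad, forces in N, time in s.
With the tool pointing down it reaches from about 0.35 to 0.9 m from the base axis. Payload 8.1 kg.
Tool frame: the origin (TCP) lies midway between the tips of the shut fingers; the grasp point (between the pads) lies arm.grip_point_offset behind it (arm.grip_point_offset is the distance from the TCP to the grasp point, in m); y points along the fingers, z is the direction in which the jaws open and shut, and the axes are right-handed (so a half turn about y gives the same grasp; the last joint's range is limited). The gripper opens to 92 mm and grips with 3 to 60 N. Pads are 19 mm wide; open, the fingers measure 130 mm over their backs; the gripper's body (75 mm by 190 mm) begins 47 mm behind the grasp point.
Start: joints at [1.043, 0.434, 0.025, 1.573, -0.012, 1.134, -0.075], TCP at [0.258, -0.569, 0.227] pointing down, gripper open.
Joint ranges: [-2.62, 2.62], [-0.44, 2.09], [-1.27, 1.32], [0.08, 2.57], [-1.32, 4.46], [0.12, 2], [-2.74, 2.74]. Speed limits (rad/s): [2.22, 2.22, 3.01, 3.01, 3.14, 3.14, 3.14].

INTERFACE

Orientations are given as a rotation vector (axis times angle).
In Python, from cell import arm, get_image, camera_info gives the robot as it stands.
- The arm moves only by the tool carry_out, never from a script. Its argument "steps" is one flat list of numbers, 5 for each row, row after row: the opening, from 0 (shut) to 1 (fully open), then the shift along the world's x, y, z in units of 0.1 m (1.0 is 0.1 m), then the turn about the world's z in units of 45 degrees (1.0 is 45 degrees). In form: [hand, dx, dy, dz, spin, hand, dx, dy, dz, spin, ...]. A call has 1 to 12 rows; each row is the pose to reach, as a shift and turn from the pose commanded when the call began; what a row does not reach only later rows make up. A row lasts 1/10 s, in which the tool goes at most 50 mm and 8.59 degrees, less where a joint would pass 70% of its speed; a pose out of reach is approached as far as the arm can. A call with a number of a shift or a turn outside -1 to 1 is refused whole. A call with a gripper value outside its range is refused whole. The fingers move at their own pace and stop on an object; "grip_force" is the grip in N (left out, the last holds). Time passes only in rows, so rows that repeat a pose let the fingers close. It gives the time, the measured TCP pose, the force and the opening at its end, in the units of the state.
- arm.observe(): the state, without advancing time (a new reading comes with each control period).
- get_image(name): name is "scene" or "top" or "wrist"; returns (picture, depth): 480x640x3 uint8, red, green, blue; 480x640 float32, m along the optical axis (not along the pixel's ray), 0 where there is no reading.
- camera_info(name): a dict with "fovy" (degrees; the focal length in pixels is half the picture's height over the tangent of half this angle, whatever the lens; pixels are square), "cx", "cy" (the principal point, pixels), "R" (3x3) and "t" (3): a world point X has camera coordinates R X + t; the wrist camera has in their place "tool_from_camera" (4x4, takes a point from camera to tool coordinates, whose origin is the TCP and whose axes are the tool frame's). Camera axes: x right, y down, z forward; pixel columns grow to the right and rows downward; lengths in m; the calibration is good to about 2 mm. A picture is of the moment at which its call begins: read the wrist's pose just before it. camera_info takes no time and is no camera call.
- arm.sign_off(): hands the job in, once; it reports no verdict.
The state is a dict: "clock": time; "joints": joint angles; "dq": joint speeds; "joint_efforts": joint torques, N m; "position": TCP position; "ee_rot": TCP orientation; "force": force on the tool from outside, world axes, zero at the start; "ft_torque": the same for the moment, N m; "width": opening from 0.0 (shut) to 1.0 (fully open).
Only numpy, scipy, OpenCV 4.12 (cv2) and the standard library are available. Lean on these libraries where they do the work, as an engineer would, in place of code of your own. Each camera call takes 0.05 s, during which the arm holds its last target. There are 200 camera calls.

TASK

Lay out the four brass thread ring gauges for the next inspection: one lying flat and centred on each cork pad of the wooden gauge stand, in order of size, the smallest on the pad nearest the turntable and the largest at the far end. Set each one down without dropping it, and leave the bolts, the yellow plug and the wrench head where they lie.

Things in the scene. Friction and masses are not known exactly. Their poses are not given: they have to be found in the camera images.
- ring_a_center (a point): The smallest of four knurled brass thread ring gauges, a plain round ring lying flat on the table: 32 mm outside diameter, 12 mm bore, 14 mm thick. The point is the centre of the ring, half-way up; z is the ring's axis, its yaw does not matter.
- ring_b_center (a point): The second smallest of four knurled brass thread ring gauges, a plain round ring lying flat on the table: 42 mm outside diameter, 18 mm bore, 16 mm thick. The point is the centre of the ring, half-way up; z is the ring's axis, its yaw does not matter.
- ring_c_center (a point): The second largest of four knurled brass thread ring gauges, a plain round ring lying flat on the table: 52 mm outside diameter, 24 mm bore, 20 mm thick. The point is the centre of the ring, half-way up; z is the ring's axis, its yaw does not matter.
- ring_d_center (a point): The largest of four knurled brass thread ring gauges, a plain round ring lying flat on the table: 62 mm outside diameter, 30 mm bore, 24 mm thick. The point is the centre of the ring, half-way up; z is the ring's axis, its yaw does not matter.
- stand: Gauge stand, fixed to the table: a dark hardwood block 84 mm (x) by 340 mm (y), with four round cork pads of 58 mm diameter in one row along its long y axis, at y = -123, -41, +41 and +123 mm, x = 0. The pads' tops are 28 mm above the table, 2 mm proud of the wood. Origin: centre of the underside, on the table.
- turntable: Grey cast-iron turntable, fixed, 190 mm across and 60 mm high, with a rusty fishplate offcut clamped on it (to 95 mm above the table). It stands beyond one end of the gauge stand, at the left or the right. Origin: on its axis, at table height.
- wrench_head: Bystander: blue torque wrench head lying flat, round body 62 mm across, 44 mm high with its square drive, a stub reaching 113 mm along its x. Origin: under the centre of the round body. It lies beyond the other end of the stand.
- bolt_a_center (a point): Bystander: oily-black fang bolt lying on its side, 162 mm long along its x, 62 mm wide over the fang nut, 32 mm high. The point is on the shank's axis, about mid-length.
- bolt_b_center (a point): Bystander: oily-black fang bolt lying on its side, 162 mm long along its x, 62 mm wide over the fang nut, 32 mm high. The point is on the shank's axis, about mid-length.
- plug_center (a point): Bystander: go/no-go plug gauge lying beyond the stand as seen from the robot, yellow hexagonal plastic handle 28 mm thick with steel ends, 123 mm long along its x. The point is the centre of the handle.
Mind the look-alikes: they are no part of the job. Leave any black or pink look-alike of the part that bears ring_b_center alone.

How it is judged:
At the end, for the whole second after the job is handed in: Each ring gauge lies flat (within 0.1 rad) and at rest, released, on the cork pad that is its own by size, counted from the pad nearest the turntable (smallest) to the far end (largest), its centre within 12 mm of the pad's centre along and across the stand and within 4 mm of its resting height (((y of turntable in the frame of stand above 0 m and y of ring_a_center in the frame of stand between 0.111 and 0.135 m and y of ring_b_center in the frame of stand between 0.029 and 0.053 m and y of ring_c_center in the frame of stand between -0.053 and -0.029 m and y of ring_d_center in the frame of stand between -0.135 and -0.111 m) or (y of turntable in the frame of stand below 0 m and y of ring_a_center in the frame of stand between -0.135 and -0.111 m and y of ring_b_center in the frame of stand between -0.053 and -0.029 m and y of ring_c_center in the frame of stand between 0.029 and 0.053 m and y of ring_d_center in the frame of stand between 0.111 and 0.135 m)) and x of ring_a_center in the frame of stand between -0.012 and 0.012 m and z of ring_a_center in the frame of stand between 0.031 and 0.039 m and angle between the z axis of each of ring_a_center, ring_b_center, ring_c_center, ring_d_center and the z axis of stand, either way round below 0.1 rad and linear speed of each of ring_a, ring_b, ring_c, ring_d below 0.02 m/s and contact force between each of ring_a, ring_b, ring_c, ring_d and the fingers below 0.1 N and x of ring_b_center in the frame of stand between -0.012 and 0.012 m and z of ring_b_center in the frame of stand between 0.032 and 0.04 m and x of ring_c_center in the frame of stand between -0.012 and 0.012 m and z of ring_c_center in the frame of stand between 0.034 and 0.042 m and x of ring_d_center in the frame of stand between -0.012 and 0.012 m and z of ring_d_center in the frame of stand between 0.036 and 0.044 m); the robot touches nothing.
It fails at once if a ring gauge is dropped or flung (faster than 0.6 m/s, as after a fall of about 18 mm, with no finger touching it) ((linear speed of ring_a above 0.6 m/s and contact force between ring_a and the fingers below 0.1 N) or (linear speed of ring_b above 0.6 m/s and contact force between ring_b and the fingers below 0.1 N) or (linear speed of ring_c above 0.6 m/s and contact force between ring_c and the fingers below 0.1 N) or (linear speed of ring_d above 0.6 m/s and contact force between ring_d and the fingers below 0.1 N)).
It fails at once if a fang bolt, the yellow plug or the wrench head is shifted by more than 20 mm (distance of any of bolt_a_center, bolt_b_center, plug_center, wrench_head from where it was at the start of the episode above 0.02 m).
It also fails if it takes over 106 s, if anything falls off the work surface, if the arm or the gripper's body presses on something with over 40 N, if the wrist force passes 120 N, or if a joint passes its speed limit or range.

## Working session

There is one attempt and no reset: what is moved stays moved. The work goes in short steps, Python scripts to look and compute and a tool call to move; the robot and the scene stay as the last step left them, time stands still between calls to the robot, and variables do not carry over. Pictures are saved under pics/ and viewed, about 12 in all and at most 16, crops included, and the job is handed in when it is done.

Besides the shell and the picture viewer there is one more tool, called by a JSON object that holds its "method" and its "body", one argument or row to a line. carry_out: Moves the arm, as the interface text tells. Shifts and turns lie within -1 to 1; 1 stands for 0.1 m of shift or 45 degrees of turn. Its arguments: {"type":"object","properties":{"steps":{"type":"array","items":{"type":"number"}},"grip_force":{"type":"number"}},"required":["steps"]}

```bash
ls; mkdir -p pics; python3 - <<'E'
from cell import arm,get_image,camera_info
import cv2,numpy as np
print(arm.observe()); print(arm.grip_point_offset)
for n in("top","scene"):
    p,d=get_image(n); cv2.imwrite(f"pics/{n}0.png",p[:,:,::-1]); np.savez(f"{n}0.npz",p=p,d=d); print(n,camera_info(n))
print(camera_info("wrist"))
E
```

```text
pics
{'clock': 0.0, 'joints': array([ 1.04342278,  0.43522642,  0.02497358,  1.57409408, -0.01157591,
        1.13399322, -0.07506497]), 'dq': array([-0.00077726, -0.00010429, -0.00097065,  0.00029629,  0.00037062,
       -0.00014853, -0.00093781]), 'joint_efforts': array([-2.52163200e-04, -6.67840862e+01,  9.85128209e-01, -3.14462042e+01,
       -6.05644472e-02,  4.28225286e-02,  2.08558299e-04]), 'position': array([ 0.25730196, -0.56902089,  0.22594402]), 'ee_rot': array([-0.42897044,  1.98862448, -1.98557966]), 'force': array([ 0.06094216,  0.62753051, -0.11150865]), 'ft_torque': array([-0.01601678,  0.01695689, -0.01185391]), 'width': 1.0014359272340723}
0.0188
top {'fovy': 55.036045834140275, 'cx': 323.2254821287957, 'cy': 234.26376854345446, 'R': array([[ 0.00566113, -0.99997889,  0.00318877],
       [-0.99112931, -0.00603439, -0.13276398],
       [ 0.13278042, -0.00240889, -0.99114255]]), 't': array([-0.02467606,  0.56639057,  0.93367443])}
scene {'fovy': 44.178202393169954, 'cx': 318.0060230322022, 'cy': 231.28484625917648, 'R': array([[ 0.45558398,  0.89009767, -0.01301458],
       [ 0.74759709, -0.39050206, -0.53722131],
       [-0.48326166,  0.23501976, -0.84334091]]), 't': array([-0.2542733 , -0.41736236,  1.57699924])}
{'fovy': 67.94129972352312, 'cx': 315.35313823686533, 'cy': 235.43596069128623, 'tool_from_camera': array([[-3.77195204e-04,  9.66232381e-01,  2.57671969e-01,
        -6.91765222e-02],
       [ 1.22687257e-03, -2.57671346e-01,  9.66231842e-01,
        -1.57791677e-01],
       [ 9.99999176e-01,  6.80588688e-04, -1.08825161e-03,
        -1.57165518e-05],
       [ 0.00000000e+00,  0.00000000e+00,  0.00000000e+00,
         1.00000000e+00]])}
```

View pics/top0.png

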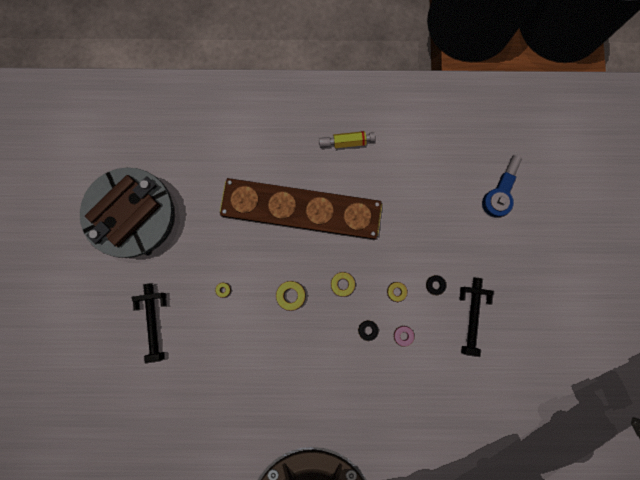

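View pics/scene0.png

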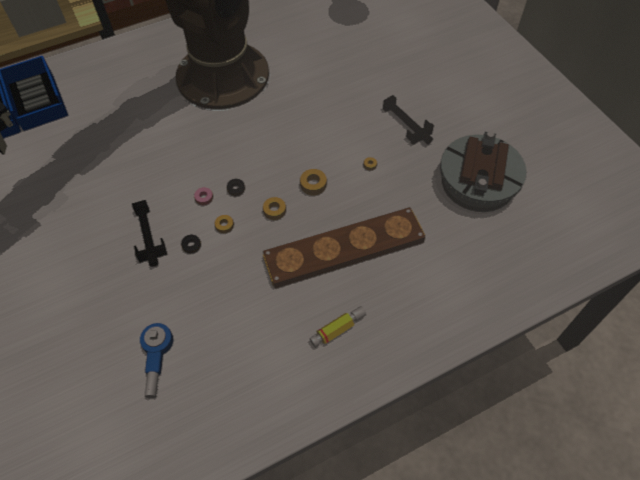

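The top image shows the brass rings at a (223,290), d (291,296), c (343,284) and b (397,292). The look-alikes are black (436,285), black (368,330) and pink (404,336). The turntable is on the left (130,212), so a goes on the left pad (244,200), then b (282,205), c (320,211) and d (358,216).

```bash
cat > h.py <<'E'
import numpy as np,cv2
from cell import camera_info
def ray(ci,uv,z):
    f=240/np.tan(np.radians(ci["fovy"]/2)); uv=np.atleast_2d(uv)
    d=np.c_[(uv[:,0]-ci["cx"])/f,(uv[:,1]-ci["cy"])/f,np.ones(len(uv))]@ci["R"]
    c=-ci["R"].T@ci["t"]; s=(z-c[2])/d[:,2]; return c+d*s[:,None]
def pts(ci,d,mask):
    f=240/np.tan(np.radians(ci["fovy"]/2)); v,u=np.nonzero(mask&(d>0)); Z=d[v,u]
    return (np.c_[(u-ci["cx"])/f*Z,(v-ci["cy"])/f*Z,Z]-ci["t"])@ci["R"]
E
python3 - <<'E'
from h import *
S={"top":{"a":(223,290),"d":(291,296),"c":(343,284),"b":(397,292)},"scene":{"a":(370,163),"d":(313,181),"c":(274,208),"b":(224,224)}}
P={"top":[(244,200),(282,205),(320,211),(358,216)],"scene":[(398,227),(362,238),(326,248),(290,260)]}
T=dict(a=.014,b=.016,c=.020,d=.024)
for n in S:
    q=np.load(n+"0.npz");p,d=q["p"],q["d"];ci=camera_info(n)
    hsv=cv2.cvtColor(p,cv2.COLOR_RGB2HSV)
    br=cv2.inRange(hsv,(15,90,60),(40,255,255))
    num,lab,st,ce=cv2.connectedComponentsWithStats(br)
    for k,(u,v) in S[n].items():
        i=min(range(1,num),key=lambda i:np.hypot(*(ce[i]-(u,v)))+(1e3 if st[i,4]<40 else 0))
        m=lab==i; w=pts(ci,d,m); t=w[np.abs(w[:,2]-T[k])<.005]
        cn=max(cv2.findContours(m.astype(np.uint8),0,1)[0],key=len)
        (cu,cv_),r=cv2.minEnclosingCircle(cn); g=ray(ci,[cu,cv_],T[k]*.7)[0]
        print(n,k,st[i],"contour",g.round(4),"depthpts",len(t),np.median(w[:,2]).round(4),cv2.minEnclosingCircle(t[:,:2].astype(np.float32)) if len(t) else 0)
    # cork pads
    ck=[]
    for (u,v) in P[n]:
        sub=np.zeros(p.shape[:2],bool); yy,xx=np.mgrid[:480,:640]
        sub=((xx-u)**2+(yy-v)**2<18**2)&(hsv[...,2]>75)&(hsv[...,1]>90)
        sub=cv2.morphologyEx(sub.astype(np.uint8),cv2.MORPH_OPEN,np.ones((3,3)))
        c=max(cv2.findContours(sub,0,1)[0],key=cv2.contourArea)
        (cu,cv_),ax,an=cv2.fitEllipse(c); g=ray(ci,[cu,cv_],.028)[0]; ck.append(g)
        w=pts(ci,d,sub>0);print(n,"pad",(round(cu,1),round(cv_,1)),np.round(ax,1),g.round(4),np.median(w,0).round(4))
    ck=np.array(ck); print(np.linalg.norm(np.diff(ck,axis=0),axis=1),ck.mean(0))
    for k,(x0,y0,x1,y1) in {"top":(200,160,460,360)}.items():
        if n=="top": cv2.imwrite("pics/crop0.png",cv2.resize(p[y0:y1,x0:x1,::-1],None,fx=3,fy=3,interpolation=2))
E
```

```text
top a [215 282  15  16 153] contour [0.45   0.1936 0.0098] depthpts 144 0.0141 ((0.44943317770957947, 0.19303658604621887), 0.01629270240664482)
top d [276 281  29  30 524] contour [0.4386 0.0478 0.0168] depthpts 509 0.0244 ((0.4388597309589386, 0.04700532928109169), 0.03084714151918888)
top c [331 272  24  25 378] contour [ 0.4636 -0.0631  0.014 ] depthpts 362 0.0204 ((0.4632208049297333, -0.06274968385696411), 0.025862207636237144)
top b [388 282  19  20 253] contour [ 0.4484 -0.1791  0.0112] depthpts 244 0.0164 ((0.4476875364780426, -0.17887349426746368), 0.020722832530736923)
top pad (243.8, 198.8) [25.6 26.6] [0.6437 0.1499 0.028 ] [0.6433 0.1498 0.0288]
top pad (281.4, 204.4) [25.3 26.7] [0.6319 0.0689 0.028 ] [0.6321 0.0694 0.0288]
top pad (319.2, 210.0) [26.  26.5] [ 0.6204 -0.0123  0.028 ] [ 0.6203 -0.0121  0.0287]
top pad (357.1, 215.5) [25.7 26.6] [ 0.6088 -0.0936  0.028 ] [ 0.6092 -0.0935  0.0289]
[0.08189446 0.08207578 0.08209019] [0.62621175 0.02822282 0.028     ]
scene a [364 157  13  12 112] contour [0.449  0.1936 0.0098] depthpts 90 0.0126 ((0.45106959342956543, 0.19
[... 199 characters left out ...]
197  23  20 298] contour [ 0.4629 -0.0623  0.014 ] depthpts 266 0.019 ((0.4645038843154907, -0.06243908777832985), 0.026848912239074707)
scene b [215 215  19  16 204] contour [ 0.4487 -0.1782  0.0112] depthpts 190 0.0149 ((0.4504438042640686, -0.1767178475856781), 0.022155359387397766)
scene pad (397.8, 226.4) [22.4 27. ] [0.643  0.1507 0.028 ] [0.6435 0.1512 0.0271]
scene pad (362.5, 237.3) [22.8 27. ] [0.6318 0.0695 0.028 ] [0.6315 0.0699 0.027 ]
scene pad (326.3, 248.1) [23.7 27.1] [ 0.62   -0.0116  0.028 ] [ 0.619  -0.0115  0.027 ]
scene pad (289.3, 259.3) [23.8 27.7] [ 0.6082 -0.0928  0.028 ] [ 0.6079 -0.093   0.0273]
[0.08197089 0.08191626 0.08205809] [0.62576225 0.02892411 0.028     ]
```

View pics/crop0.png

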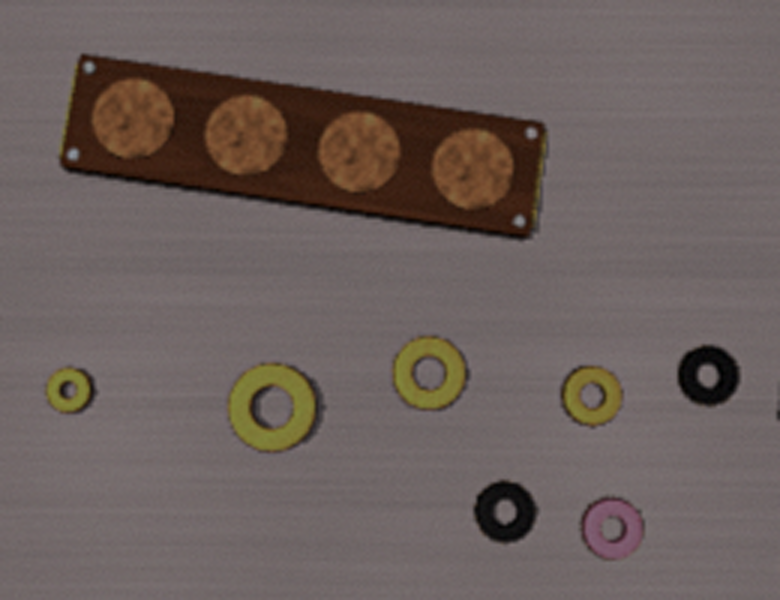

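The crop confirms four brass rings of distinct sizes, with the black and pink rings separate. The two cameras agree to about 1 mm. Next I'll check the tool orientation.

```bash
python3 - <<'E'
from cell import arm
from scipy.spatial.transform import Rotation as R
s=arm.observe();print(s["position"],R.from_rotvec(s["ee_rot"]).as_matrix().round(3))
E
```

```text
[ 0.2573604  -0.56905469  0.22603587] [[-0.911 -0.001  0.412]
 [-0.412  0.001 -0.911]
 [ 0.    -1.    -0.001]]
```

{"method": "carry_out", "body": {
  "steps": [0.7, 0.48, 0.97, -0.3, 0.32, 0.7, 0.48, 0.97, -0.3, 0.32, 0.7, 0.48, 0.97, -0.3, 0.32],
  "grip_force": 25
}}

```text
clock: 0.4
position: [0.3081, -0.4665, 0.1951]
ee_rot: [-0.65, 1.829, -1.82]
force: [-0.2, -0.3, 0.6]
width: 0.79
```

{"method": "carry_out", "body": {
  "steps": [0.7, 0.48, 0.97, -0.3, 0.32, 0.7, 0.48, 0.97, -0.3, 0.32, 0.7, 0.48, 0.97, -0.3, 0.32]
}}

```text
clock: 0.7
position: [0.3554, -0.3698, 0.1654]
ee_rot: [-0.838, 1.662, -1.656]
force: [0.2, -0.0, -0.5]
width: 0.703
```

{"method": "carry_out", "body": {
  "steps": [0.7, 0.48, 0.97, -0.3, 0.32, 0.7, 0.48, 0.97, -0.3, 0.32, 0.7, 0.48, 0.97, -0.3, 0.32]
}}

```text
clock: 1.0
position: [0.4031, -0.2735, 0.1357]
ee_rot: [-1.001, 1.489, -1.484]
force: [0.3, -0.2, 1.2]
width: 0.696
```

{"method": "carry_out", "body": {
  "steps": [0.7, 0.47, 0.97, -0.3, 0.32, 0.7, 0.47, 0.97, -0.3, 0.32, 0.7, 0.47, 0.97, -0.3, 0.32, 0.7, 0.47, 0.97, -0.3, 0.32, 0.7, 0.47, 0.97, -0.3, 0.32]
}}

```text
clock: 1.5
position: [0.4481, -0.183, 0.1068]
ee_rot: [-1.139, 1.314, -1.314]
force: [0.4, -0.5, 0.7]
width: 0.7
```

```bash
cat >> h.py <<'E'
from scipy.spatial.transform import Rotation as Ro
from cell import arm,get_image
def wci():
    s=arm.observe(); ci=camera_info("wrist"); M=np.eye(4); M[:3,:3]=Ro.from_rotvec(s["ee_rot"]).as_matrix(); M[:3,3]=s["position"]
    C=np.linalg.inv(M@ci["tool_from_camera"]); ci["R"],ci["t"]=C[:3,:3],C[:3,3]; return s,ci
def wring(k,z,near,save=None):
    "brass ring centre near (x,y), top at z, from the wrist depth image"
    s,ci=wci(); p,d=get_image("wrist")
    if save: cv2.imwrite(save,p[:,:,::-1])
    br=cv2.inRange(cv2.cvtColor(p,cv2.COLOR_RGB2HSV),(15,90,60),(40,255,255))>0
    w=pts(ci,d,br); w=w[(np.abs(w[:,2]-z)<.004)&(np.hypot(*(w[:,:2]-near).T)<.05)]
    print(k,"tcp",s["position"].round(4),"n",len(w),cv2.minEnclosingCircle(w[:,:2].astype(np.float32)) if len(w) else 0, np.median(w[:,2]) if len(w) else 0)
E
python3 - <<'E'
from h import *
wring("b",.016,(.448,-.179),"pics/w1.png")
E
```

```text
b tcp [ 0.4481 -0.183   0.1068] n 2017 ((0.4476035237312317, -0.1776546835899353), 0.021423064172267914) 0.01568542016177119
```

View pics/w1.png

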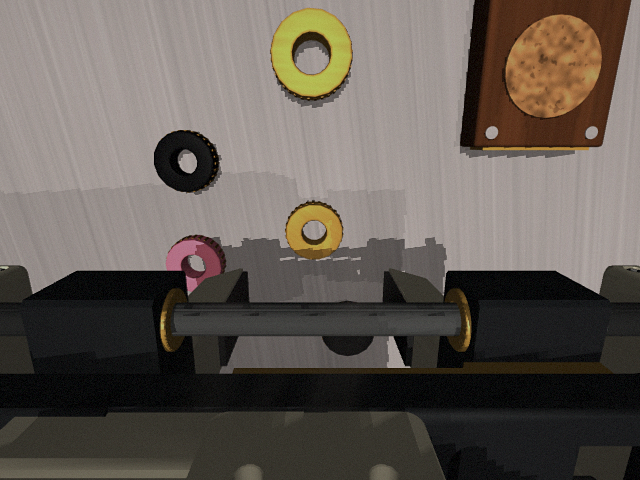

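The wrist view shows brass ring b at (314,230), between the finger planes. The pink ring at (195,262) is clear of the left finger by about 15 mm. I'll descend now.

{"method": "carry_out", "body": {
  "steps": [0.7, 0, 0.04, -0.3, 0, 0.7, 0, 0.04, -0.6, 0, 0.7, 0, 0.04, -0.85, 0, 0.7, 0, 0.04, -1.0, 0, 0.7, 0, 0.04, -1.0, 0]
}}

```text
clock: 2.05
position: [0.4468, -0.1792, 0.0054]
ee_rot: [-1.14, 1.317, -1.314]
force: [-0.6, 0.0, -0.3]
width: 0.701
```

{"method": "carry_out", "body": {
  "steps": [0.7, 0, 0, -0.03, 0, 0.7, 0, 0, -0.03, 0, 0.2, 0, 0, -0.03, 0, 0.2, 0, 0, -0.03, 0, 0.2, 0, 0, -0.03, 0, 0.2, 0, 0, -0.03, 0, 0.2, 0, 0, -0.03, 0, 0.2, 0, 0, -0.03, 0]
}}

```text
clock: 2.85
position: [0.4487, -0.1776, 0.0041]
ee_rot: [-1.139, 1.312, -1.313]
force: [-1.2, 0.1, 6.1]
width: 0.451
```

{"method": "carry_out", "body": {
  "steps": [0.2, 0, 0, 0.2, 0, 0.2, 0, 0, 0.5, 0, 0.2, 0, 0, 0.9, 0, 0.2, 0, 0, 0.9, 0]
}}

```text
clock: 3.25
position: [0.4513, -0.178, 0.0978]
ee_rot: [-1.135, 1.306, -1.317]
force: [1.8, -0.1, -1.5]
width: 0.45
```

{"method": "carry_out", "body": {
  "steps": [0.2, 0.3, 0.4, 0, 0, 0.2, 0.61, 0.82, 0, 0, 0.2, 0.61, 0.82, 0, 0]
}}

```text
clock: 3.55
position: [0.5135, -0.0884, 0.0939]
ee_rot: [-1.138, 1.305, -1.305]
force: [-0.1, 0.2, -1.3]
width: 0.451
```

{"method": "carry_out", "body": {
  "steps": [0.2, 0.3, 0.4, 0, 0, 0.2, 0.61, 0.82, 0, 0, 0.2, 0.61, 0.82, 0, 0]
}}

```text
clock: 3.85
position: [0.5738, -0.0056, 0.0935]
ee_rot: [-1.138, 1.306, -1.304]
force: [0.5, 0.1, -1.7]
width: 0.452
```

{"method": "carry_out", "body": {
  "steps": [0.2, 0.3, 0.4, 0, 0, 0.2, 0.61, 0.82, 0, 0, 0.2, 0.61, 0.82, 0, 0, 0.2, 0.61, 0.82, 0, 0, 0.2, 0.61, 0.82, 0, 0]
}}

```text
clock: 4.35
position: [0.6306, 0.0671, 0.0928]
ee_rot: [-1.141, 1.313, -1.313]
force: [0.2, -0.3, -1.6]
width: 0.45
```

```bash
python3 - <<'E'
from h import *
s,ci=wci();p,d=get_image("wrist");cv2.imwrite("pics/w2.png",p[:,:,::-1]);print(s["position"],s["force"],s["width"])
E
```

```text
[0.63060036 0.06714593 0.09276914] [ 0.16809185 -0.34884638 -1.61466688] 0.4501403753328652
```

View pics/w2.png

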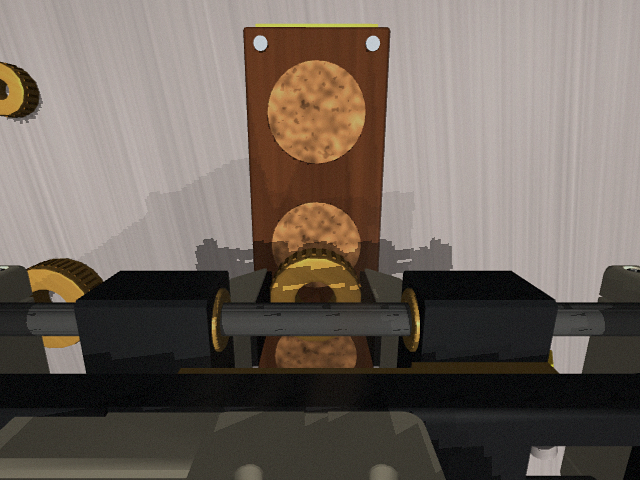

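The ring is held level above the pad. I'll lower it gently.

{"method": "carry_out", "body": {
  "steps": [0.2, 0.01, 0.02, -0.3, 0, 0.2, 0.01, 0.02, -0.5, 0, 0.2, 0.01, 0.02, -0.57, 0, 0.2, 0.01, 0.02, -0.59, 0, 0.2, 0.01, 0.02, -0.6, 0, 0.2, 0.01, 0.02, -0.6, 0]
}}

```text
clock: 5.0
position: [0.6332, 0.0703, 0.0347]
ee_rot: [-1.138, 1.311, -1.313]
force: [0.6, 0.3, -0.5]
width: 0.449
```

{"method": "carry_out", "body": {
  "steps": [0.2, 0, 0, -0.01, 0, 0.2, 0, 0, -0.02, 0, 0.2, 0, 0, -0.02, 0]
}}

```text
clock: 5.3
position: [0.633, 0.0706, 0.0323]
ee_rot: [-1.139, 1.311, -1.312]
force: [0.4, -1.1, 0.7]
width: 0.451
```

{"method": "carry_out", "body": {
  "steps": [0.6, 0, 0, 0, 0, 0.6, 0, 0, 0, 0, 0.6, 0, 0, 0, 0, 0.6, 0, 0, 0.3, 0, 0.8, 0, 0, 0.7, 0, 0.8, 0, 0, 0.7, 0]
}}

```text
clock: 5.9
position: [0.6358, 0.0716, 0.107]
ee_rot: [-1.132, 1.307, -1.314]
force: [0.5, 0.4, -0.0]
width: 0.726
```

{"method": "carry_out", "body": {
  "steps": [0.8, -0.42, -0.33, 0, 0, 0.8, -0.85, -0.66, 0, 0, 0.8, -0.85, -0.66, 0, 0]
}}

```text
clock: 6.2
position: [0.5423, -0.0001, 0.1008]
ee_rot: [-1.144, 1.317, -1.316]
force: [-0.1, -0.2, -0.1]
width: 0.799
```

{"method": "carry_out", "body": {
  "steps": [0.8, -0.42, -0.33, 0, 0, 0.8, -0.85, -0.66, 0, 0, 0.8, -0.85, -0.66, 0, 0, 0.8, -0.85, -0.66, 0, 0, 0.8, -0.85, -0.66, 0, 0]
}}

```text
clock: 6.7
position: [0.464, -0.0608, 0.1021]
ee_rot: [-1.138, 1.311, -1.312]
force: [-0.4, 0.5, 0.2]
width: 0.805
```

```bash
python3 - <<'E'
from h import *
wring("c",.02,(.463,-.063),"pics/w3.png")
p,d=get_image("top");cv2.imwrite("pics/top1.png",p[:,:,::-1])
ci=camera_info("top");br=cv2.inRange(cv2.cvtColor(p,cv2.COLOR_RGB2HSV),(15,90,60),(40,255,255))>0
w=pts(ci,d,br);w=w[(abs(w[:,2]-.044)<.004)&(np.hypot(w[:,0]-.632,w[:,1]-.069)<.04)];print(len(w),w.mean(0) if len(w) else 0)
E
```

```text
c tcp [ 0.464  -0.0608  0.1021] n 3102 ((0.4628198444843292, -0.061543386429548264), 0.026292312890291214) 0.019680001331210846
232 [0.63290708 0.06829615 0.0445746 ]
```

View pics/top1.png

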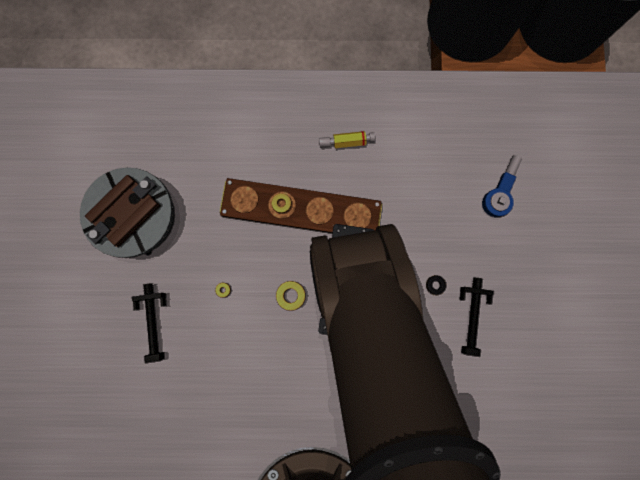

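Ring b is on the second pad, at (282,204) in the top view, within 1.5 mm of centre. The gripper is above c.

{"method": "carry_out", "body": {
  "steps": [0.8, -0.01, -0.01, -0.4, 0, 0.8, -0.01, -0.01, -0.8, 0, 0.8, -0.01, -0.01, -0.97, 0, 0.8, -0.01, -0.01, -0.97, 0, 0.8, -0.01, -0.01, -0.97, 0, 0.3, -0.01, -0.01, -0.97, 0, 0.3, -0.01, -0.01, -0.97, 0, 0.3, -0.01, -0.01, -0.97, 0, 0.3, -0.01, -0.01, -0.97, 0, 0.3, -0.01, -0.01, -0.97, 0]
}}

```text
clock: 7.8
position: [0.4622, -0.0626, 0.0055]
ee_rot: [-1.138, 1.311, -1.313]
force: [-0.1, 0.4, 7.5]
width: 0.554
```

{"method": "carry_out", "body": {
  "steps": [0.3, 0, 0, 0.2, 0, 0.3, 0, 0, 0.5, 0, 0.3, 0, 0, 0.9, 0, 0.3, 0, 0, 0.9, 0]
}}

```text
clock: 8.2
position: [0.4642, -0.0625, 0.0988]
ee_rot: [-1.134, 1.307, -1.316]
force: [1.1, -0.0, -2.4]
width: 0.55
```

{"method": "carry_out", "body": {
  "steps": [0.3, 0.4, 0.12, 0, 0, 0.3, 0.79, 0.25, 0, 0, 0.3, 0.79, 0.25, 0, 0]
}}

```text
clock: 8.5
position: [0.5454, -0.035, 0.0946]
ee_rot: [-1.135, 1.309, -1.311]
force: [0.0, -0.0, -2.9]
width: 0.551
```

{"method": "carry_out", "body": {
  "steps": [0.3, 0.4, 0.12, 0, 0, 0.3, 0.79, 0.25, 0, 0, 0.3, 0.79, 0.25, 0, 0, 0.3, 0.79, 0.25, 0, 0, 0.3, 0.79, 0.25, 0, 0]
}}

```text
clock: 9.0
position: [0.618, -0.0131, 0.0937]
ee_rot: [-1.142, 1.314, -1.312]
force: [0.5, -0.1, -2.5]
width: 0.552
```

{"method": "carry_out", "body": {
  "steps": [0.3, 0, 0, -0.3, 0, 0.3, 0, 0, -0.5, 0, 0.3, 0, 0, -0.57, 0, 0.3, 0, 0, -0.59, 0, 0.3, 0, 0, -0.6, 0, 0.3, 0, 0, -0.6, 0]
}}

```text
clock: 9.6
position: [0.6201, -0.0125, 0.0357]
ee_rot: [-1.138, 1.311, -1.313]
force: [0.5, 0.9, -2.6]
width: 0.551
```

{"method": "carry_out", "body": {
  "steps": [0.3, 0, 0, -0.01, 0, 0.3, 0, 0, -0.02, 0, 0.3, 0, 0, -0.03, 0, 0.3, 0, 0, -0.03, 0]
}}

```text
clock: 10.0
position: [0.6201, -0.0125, 0.0335]
ee_rot: [-1.138, 1.311, -1.313]
force: [-5.5, -0.5, 11.9]
width: 0.551
```

{"method": "carry_out", "body": {
  "steps": [0.3, 0, 0, 0.01, 0, 0.7, 0, 0, 0.01, 0, 0.7, 0, 0, 0.01, 0, 0.7, 0, 0, 0.01, 0, 0.7, 0, 0, 0.3, 0, 0.9, 0, 0, 0.7, 0, 0.9, 0, 0, 0.7, 0]
}}

```text
clock: 10.7
position: [0.6229, -0.0119, 0.1068]
ee_rot: [-1.132, 1.307, -1.315]
force: [1.2, -0.1, 1.0]
width: 0.829
```

{"method": "carry_out", "body": {
  "steps": [0.9, -0.45, 0.15, 0, 0, 0.9, -0.9, 0.3, 0, 0, 0.9, -0.9, 0.3, 0, 0]
}}

```text
clock: 11.0
position: [0.522, 0.0194, 0.1005]
ee_rot: [-1.148, 1.314, -1.307]
force: [1.0, -0.2, 0.2]
width: 0.897
```

{"method": "carry_out", "body": {
  "steps": [0.9, -0.45, 0.15, 0, 0, 0.9, -0.91, 0.3, 0, 0, 0.9, -0.91, 0.3, 0, 0, 0.9, -0.91, 0.3, 0, 0, 0.9, -0.91, 0.3, 0, 0]
}}

```text
clock: 11.5
position: [0.4401, 0.0474, 0.102]
ee_rot: [-1.137, 1.311, -1.313]
force: [0.1, 0.4, -0.4]
width: 0.903
```

```bash
python3 - <<'E'
from h import *
wring("d",.024,(.4385,.0475),"pics/w4.png")
p,d=get_image("top");cv2.imwrite("pics/top2.png",p[:,:,::-1])
ci=camera_info("top");br=cv2.inRange(cv2.cvtColor(p,cv2.COLOR_RGB2HSV),(15,90,60),(40,255,255))>0
w=pts(ci,d,br);w=w[(abs(w[:,2]-.048)<.004)&(np.hypot(w[:,0]-.62,w[:,1]+.012)<.04)];print(len(w),w.mean(0) if len(w) else 0)
E
```

```text
d tcp [0.4401 0.0474 0.102 ] n 4442 ((0.4382537007331848, 0.04930856451392174), 0.031023753806948662) 0.023725578904038605
354 [ 0.61971876 -0.01323325  0.04860754]
```

{"method": "carry_out", "body": {
  "steps": [0.9, -0.02, 0.01, -0.4, 0, 0.9, -0.02, 0.01, -0.8, 0, 0.9, -0.02, 0.01, -0.97, 0, 0.9, -0.02, 0.01, -0.97, 0, 0.9, -0.02, 0.01, -0.97, 0, 0.4, -0.02, 0.01, -0.97, 0, 0.4, -0.02, 0.01, -0.97, 0, 0.4, -0.02, 0.01, -0.97, 0, 0.4, -0.02, 0.01, -0.97, 0, 0.4, -0.02, 0.01, -0.97, 0],
  "grip_force": 35
}}

```text
clock: 12.6
position: [0.4374, 0.0485, 0.0055]
ee_rot: [-1.138, 1.311, -1.313]
force: [-0.6, -1.3, 8.1]
width: 0.668
```

{"method": "carry_out", "body": {
  "steps": [0.4, 0, 0, 0.2, 0, 0.4, 0, 0, 0.5, 0, 0.4, 0, 0, 0.9, 0, 0.4, 0, 0, 0.9, 0]
}}

```text
clock: 13.0
position: [0.4389, 0.0491, 0.0985]
ee_rot: [-1.133, 1.308, -1.314]
force: [1.1, 0.7, -4.2]
width: 0.672
```

{"method": "carry_out", "body": {
  "steps": [0.4, 0.4, -0.35, 0, 0, 0.4, 0.85, -0.71, 0, 0, 0.4, 0.85, -0.71, 0, 0]
}}

```text
clock: 13.3
position: [0.5251, -0.0274, 0.0941]
ee_rot: [-1.136, 1.313, -1.319]
force: [-0.8, 0.4, -3.7]
width: 0.666
```

{"method": "carry_out", "body": {
  "steps": [0.4, 0.4, -0.35, 0, 0, 0.4, 0.86, -0.71, 0, 0, 0.4, 0.86, -0.71, 0, 0, 0.4, 0.86, -0.71, 0, 0, 0.4, 0.86, -0.71, 0, 0]
}}

```text
clock: 13.8
position: [0.606, -0.0926, 0.0934]
ee_rot: [-1.141, 1.314, -1.31]
force: [-0.7, 0.6, -4.0]
width: 0.671
```

{"method": "carry_out", "body": {
  "steps": [0.4, 0, 0, -0.3, 0, 0.4, 0, 0, -0.5, 0, 0.4, 0, 0, -0.57, 0, 0.4, 0, 0, -0.59, 0, 0.4, 0, 0, -0.6, 0, 0.4, 0, 0, -0.6, 0]
}}

```text
clock: 14.4
position: [0.6081, -0.0932, 0.0357]
ee_rot: [-1.138, 1.311, -1.313]
force: [0.9, 0.3, -3.3]
width: 0.668
```

{"method": "carry_out", "body": {
  "steps": [0.4, 0, 0, -0.01, 0, 0.4, 0, 0, -0.02, 0, 0.4, 0, 0, -0.02, 0, 0.4, 0, 0, -0.02, 0]
}}

```text
clock: 14.8
position: [0.6081, -0.0935, 0.0336]
ee_rot: [-1.138, 1.311, -1.313]
force: [-2.2, -0.4, 6.6]
width: 0.672
```

{"method": "carry_out", "body": {
  "steps": [0.4, 0, 0, 0, 0, 0.85, 0, 0, 0, 0, 0.85, 0, 0, 0, 0, 0.85, 0, 0, 0, 0, 0.85, 0, 0, 0.3, 0, 0.85, 0, 0, 0.7, 0, 0.85, 0, 0, 0.7, 0]
}}

```text
clock: 15.5
position: [0.611, -0.0934, 0.1078]
ee_rot: [-1.133, 1.306, -1.316]
force: [0.3, 0.3, -0.2]
width: 0.848
```

{"method": "carry_out", "body": {
  "steps": [0.6, -0.26, 0.5, 0, 0, 0.6, -0.53, 0.95, 0, 0, 0.6, -0.53, 0.95, 0, 0]
}}

```text
clock: 15.8
position: [0.5516, 0.0077, 0.1026]
ee_rot: [-1.142, 1.31, -1.304]
force: [0.8, -0.4, 0.4]
width: 0.642
```

{"method": "carry_out", "body": {
  "steps": [0.6, -0.26, 0.5, 0, 0, 0.6, -0.53, 0.96, 0, 0, 0.6, -0.53, 0.96, 0, 0]
}}

```text
clock: 16.1
position: [0.4986, 0.103, 0.1027]
ee_rot: [-1.142, 1.309, -1.305]
force: [1.0, -0.2, 0.3]
width: 0.6
```

{"method": "carry_out", "body": {
  "steps": [0.6, -0.26, 0.5, 0, 0, 0.6, -0.53, 0.96, 0, 0, 0.6, -0.53, 0.96, 0, 0, 0.6, -0.53, 0.96, 0, 0, 0.6, -0.53, 0.96, 0, 0]
}}

```text
clock: 16.6
position: [0.4493, 0.1923, 0.1025]
ee_rot: [-1.139, 1.312, -1.313]
force: [0.2, 0.4, -0.6]
width: 0.599
```

```bash
python3 - <<'E'
from h import *
wring("a",.014,(.4493,.1933),"pics/w5.png")
p,d=get_image("top");cv2.imwrite("pics/top3.png",p[:,:,::-1])
ci=camera_info("top");br=cv2.inRange(cv2.cvtColor(p,cv2.COLOR_RGB2HSV),(15,90,60),(40,255,255))>0
w=pts(ci,d,br);w=w[(abs(w[:,2]-.052)<.004)&(np.hypot(w[:,0]-.6085,w[:,1]+.093)<.04)];print(len(w),w.mean(0) if len(w) else 0)
E
```

```text
a tcp [0.4493 0.1923 0.1025] n 1249 ((0.4494875371456146, 0.19442111253738403), 0.01639273576438427) 0.013617299430892684
509 [ 0.60750177 -0.0942493   0.0526073 ]
```

{"method": "carry_out", "body": {
  "steps": [0.6, 0, 0.01, -0.4, 0, 0.6, 0, 0.01, -0.8, 0, 0.6, 0, 0.01, -0.97, 0, 0.6, 0, 0.01, -0.98, 0, 0.6, 0, 0.01, -0.98, 0, 0.1, 0, 0.01, -0.98, 0, 0.1, 0, 0.01, -0.98, 0, 0.1, 0, 0.01, -0.98, 0, 0.1, 0, 0.01, -0.98, 0, 0.1, 0, 0.01, -0.98, 0, 0.1, 0, 0.01, -0.98, 0],
  "grip_force": 20
}}

```text
clock: 17.8
position: [0.4491, 0.1947, 0.0054]
ee_rot: [-1.138, 1.311, -1.312]
force: [0.5, -1.5, 7.1]
width: 0.344
```

{"method": "carry_out", "body": {
  "steps": [0.1, 0, 0, 0.2, 0, 0.1, 0, 0, 0.5, 0, 0.1, 0, 0, 0.9, 0, 0.1, 0, 0, 0.9, 0]
}}

```text
clock: 18.2
position: [0.4509, 0.1962, 0.099]
ee_rot: [-1.132, 1.309, -1.312]
force: [-0.1, 1.1, -1.1]
width: 0.34
```

{"method": "carry_out", "body": {
  "steps": [0.1, 0.48, -0.1, 0, 0, 0.1, 0.97, -0.22, 0, 0, 0.1, 0.97, -0.22, 0, 0]
}}

```text
clock: 18.5
position: [0.5518, 0.1692, 0.0943]
ee_rot: [-1.133, 1.313, -1.319]
force: [-0.5, -0.2, -1.4]
width: 0.337
```

{"method": "carry_out", "body": {
  "steps": [0.1, 0.48, -0.1, 0, 0, 0.1, 0.97, -0.22, 0, 0, 0.1, 0.97, -0.22, 0, 0, 0.1, 0.97, -0.22, 0, 0, 0.1, 0.97, -0.22, 0, 0]
}}

```text
clock: 19.0
position: [0.6412, 0.1511, 0.0939]
ee_rot: [-1.141, 1.313, -1.311]
force: [-0.4, -0.4, -0.9]
width: 0.339
```

{"method": "carry_out", "body": {
  "steps": [0.1, 0, 0, -0.3, 0, 0.1, 0, 0, -0.5, 0, 0.1, 0, 0, -0.57, 0, 0.1, 0, 0, -0.59, 0, 0.1, 0, 0, -0.6, 0, 0.1, 0, 0, -0.6, 0]
}}

```text
clock: 19.6
position: [0.6431, 0.151, 0.0358]
ee_rot: [-1.138, 1.311, -1.312]
force: [-0.2, 0.4, 0.3]
width: 0.342
```

{"method": "carry_out", "body": {
  "steps": [0.1, 0, 0, -0.01, 0, 0.1, 0, 0, -0.02, 0, 0.1, 0, 0, -0.02, 0, 0.1, 0, 0, -0.02, 0]
}}

```text
clock: 20.0
position: [0.643, 0.1507, 0.0336]
ee_rot: [-1.138, 1.311, -1.312]
force: [-1.7, -0.4, 5.7]
width: 0.343
```

Contact is made. I'll release, rise and retreat towards the robot to clear the view.

{"method": "carry_out", "body": {
  "steps": [0.1, 0, 0, 0, 0, 0.6, 0, 0, 0, 0, 0.6, 0, 0, 0, 0, 0.6, 0, 0, 0, 0, 0.6, 0, 0, 0.3, 0, 0.6, 0, 0, 0.7, 0, 0.6, 0, 0, 1.0, 0, 0.6, 0, 0, 1.0, 0]
}}

```text
clock: 20.8
position: [0.6452, 0.1517, 0.1376]
ee_rot: [-1.132, 1.308, -1.313]
force: [0.6, 0.2, 0.4]
width: 0.601
```

{"method": "carry_out", "body": {
  "steps": [0.6, -0.5, 0, 0.5, 0, 0.6, -1.0, 0, 0.8, 0, 0.6, -1.0, 0, 0.8, 0]
}}

```text
clock: 21.1
position: [0.5403, 0.1511, 0.2138]
ee_rot: [-1.14, 1.311, -1.311]
force: [1.1, -0.6, -0.5]
width: 0.604
```

{"method": "carry_out", "body": {
  "steps": [0.6, -0.5, 0, 0, 0, 0.6, -1.0, 0, 0, 0, 0.6, -1.0, 0, 0, 0, 0.6, -1.0, 0, 0, 0, 0.6, -1.0, 0, 0, 0, 0.6, -1.0, 0, 0, 0, 0.6, -1.0, 0, 0, 0]
}}

```text
clock: 21.8
position: [0.4435, 0.1506, 0.2125]
ee_rot: [-1.139, 1.313, -1.312]
force: [0.4, -0.7, -0.3]
width: 0.601
```

```bash
python3 - <<'E'
from h import *
for n in("top","scene"):
    p,d=get_image(n);ci=camera_info(n);br=cv2.inRange(cv2.cvtColor(p,cv2.COLOR_RGB2HSV),(15,90,60),(40,255,255))>0
    w0=pts(ci,d,br)
    x0,y0=(150,100) if n=="top" else (200,150)
    cv2.imwrite(f"pics/fin_{n}.png",cv2.resize(p[y0:y0+180,x0:x0+250,::-1],None,fx=3,fy=3))
    for k,x,y,t in(("a",.6434,.1503,.014),("b",.632,.0692,.016),("c",.6202,-.012,.02),("d",.6085,-.0932,.024)):
        w=w0[(abs(w0[:,2]-.028-t)<.004)&(np.hypot(w0[:,0]-x,w0[:,1]-y)<.038)]
        c,r=cv2.minEnclosingCircle(w[:,:2].astype(np.float32))
        A=np.linalg.lstsq(np.c_[w[:,:2]-w[:,:2].mean(0),np.ones(len(w))],w[:,2],rcond=None)[0]
        print(n,k,len(w),"off mm",np.round((np.array(c)-(x,y))*1e3,1),"r",round(r,4),"ztop-nom",round(np.median(w[:,2])-.028-t,4),"tilt",round(np.hypot(*A[:2]),3))
print(arm.observe()["position"],arm.observe()["clock"])
E
```

```text
top a 139 off mm [-1.  -1.7] r 0.0162 ztop-nom 0.0007 tilt 0.039
top b 232 off mm [ 0.7 -1. ] r 0.0207 ztop-nom 0.0008 tilt 0.008
top c 352 off mm [-0.2 -0.9] r 0.0261 ztop-nom 0.0007 tilt 0.01
top d 489 off mm [-0.4 -1.5] r 0.0309 ztop-nom 0.0008 tilt 0.007
scene a 120 off mm [ 1.8 -0.9] r 0.0165 ztop-nom -0.0009 tilt 0.022
scene b 191 off mm [ 3.  -0.4] r 0.0217 ztop-nom -0.0007 tilt 0.019
scene c 308 off mm [ 1.3 -0.2] r 0.0266 ztop-nom -0.0007 tilt 0.005
scene d 437 off mm [1.3 0.3] r 0.0313 ztop-nom -0.0009 tilt 0.007
[0.443087   0.15055718 0.21248007] 21.9
```

View pics/fin_scene.png

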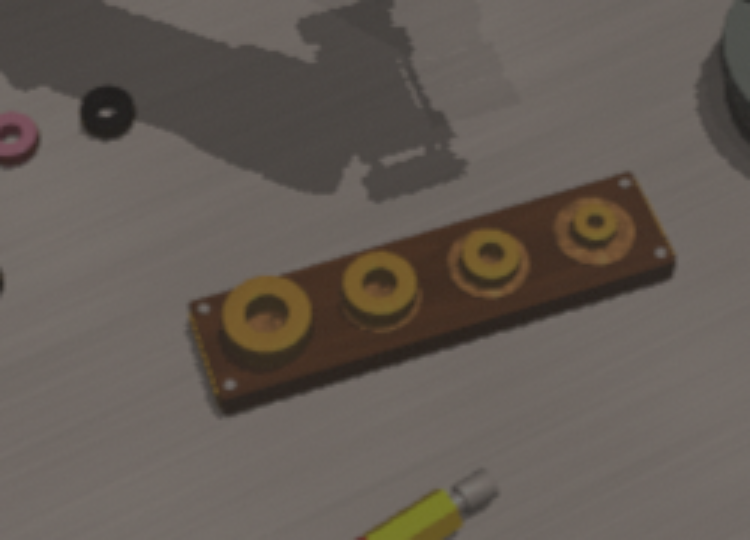

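View pics/fin_top.png

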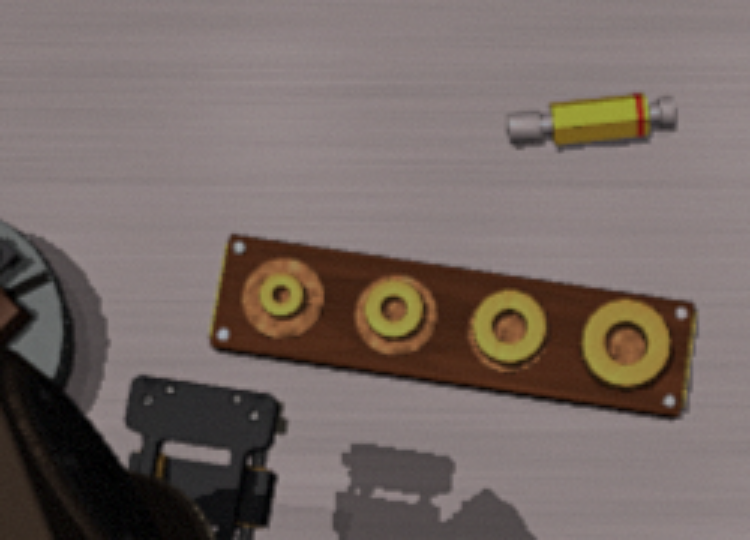

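Both views show the rings flat and centred in size order, a to d from the turntable outwards. The crops show the gripper clear of the stand, and the plug has not moved.

```bash
python3 -c "
from cell import arm
print(arm.sign_off())"
```

```text
the job is handed in; nothing more can be done
None
```

All four brass ring gauges are on their own cork pads, from the smallest (a) nearest the turntable to the largest (d) at the far end. I set each one down in contact with its pad before releasing it, then handed the job in at about 22 s of the 106 s allowed.

- **Position:** the last check from both cameras put every ring within about 3 mm of its pad centre and within 1 mm of its resting height. The two cameras disagreed by up to 3 mm in x and nearly 2 mm in height, which is well inside the limits.
- **Tilt:** the measured tilt was at most 0.04 rad, and I put that down mostly to depth noise on the smallest ring.
- **Bystanders:** the yellow plug was where it started in the last picture. I did not measure the bolts, the wrench head or the look-alike rings again at the end. The fingers passed the pink ring with about 15 mm to spare, and I saw no sign of contact with anything but the rings.

No check failed.

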